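# Load the indexing stand from the tilt bin and click it round to the third mark

### The job

Swing the grey tilt bin forward out of its rack, lift the jar out and stand it upright in the three-walled bay of the indexing stand, setting it down gently and letting go. Then swing the bin fully home again. Last, turn the stand clockwise (seen from above) by its upright post, counting the clicks, until the bay rests in the click at the third mark clockwise from the long zero pointer (90 degrees), and leave the jar standing there; don't disturb the other things.

Things in the scene. Friction and masses are not known exactly. Their poses are not given: they have to be found in the camera images.
- stand: Fixed base of the indexing stand, left or right of the rack: dark steel disc 260 mm across, 30 mm high; origin under its centre, on the vertical turning axis. Twelve small ribs (marks) stand on its rim every 30 degrees; the long raised zero pointer (30x12 mm) takes the first place and points along the stand's +y. Third mark clockwise from above: on its +x side.
- turntable (a joint): Turn of the aluminium turntable (rad), growing clockwise seen from above: 0 = bay at the zero pointer, pi/2 = bay at the third mark. It clicks every 30 degrees (pi/6) and is drawn firmly into the nearest click when let go; it starts one click before, at, or one after the pointer. End stops at -1.3 and 2.7. Leaving a click takes about 4 N at the post.
- bay (a point): Centre of the bay's floor, the turntable's top, 45 mm above the table, 62 mm from the turning axis. +y points outward through the bay's open mouth and turns with it. The bay is 76 mm wide (along x) and 76 mm deep; walls 40 mm high, 5 mm thick at both sides and at the back (towards the axis); mouth and top are open.
- post (a point): Top centre of the black upright turning post, 24 mm thick and 75 mm tall, fixed on the turntable 86 mm from the axis, exactly opposite the bay; its top is 120 mm above the table. Moves with the turntable.
- zero_pointer (a point): Outer tip of the fixed zero pointer, 146 mm from the turning axis.
- third_mark (a point): Outer end of the third mark clockwise from the zero pointer, on the fixed base, 130 mm from the turning axis.
- rack: Fixed grey rack 106x206x188 mm (deep, wide, high; the upper half set back 35 mm at the front), closed at top, back and sides, open to its front, which is its own -x side; origin at the centre of its underside. It holds the tilt bin.
- bin (a joint): Tilt of the bin (rad): 0 = home in the rack, 0.5 = fully swung forward against its stop. The hinge's friction holds the bin wherever it is left, so it has to be swung right home. About 4 to 8 N at the handle moves it.
- bin_handle (a point): Middle of the bin's steel handle bar (10 mm thick, 56 mm long, level, along the rack's y axis), 50 mm in front of the bin's front wall, 25 mm above its top edge, on the rack's -y half. The bin is 188 mm wide, 68 mm deep; front wall 90 mm, other walls 70 mm high, 5 mm thick; a 50 mm high divider keeps the jar in the +y part. Axes turn with the bin: +x into it, z up along its front.
- bin_hinge (a point): Point of the bin's hinge line (along the rack's y axis) below the handle, at the bin's lower front edge, 20 mm above the table. The handle lies 50 mm in front of it and 115 mm above it when the bin is home, and swings forward and down about it.
- jar: Brown ribbed jar with black lid, a plain round body 45 mm thick and 119 mm tall, 0.25 to 0.47 kg; origin at the centre of its underside, z along its axis to the lid. It stands in the bin, its top 144 mm above the table under the rack's top; when the bin is swung out the jar leans with it against the front wall and its top comes clear of the rack.
- flour_shaker: Bystander: steel flour shaker, 67 mm across and 110 mm tall, origin under its centre, between stand and rack and farther back. Leave it alone.
- portion_cup: Bystander: tan lidded portion cup, 56 mm across and 32 mm tall, origin under its centre, near the table's front edge. Leave it alone.
- portion_cup_b: Bystander: second tan portion cup, 56 mm across, 32 mm tall, origin under its centre, between stand and rack. Leave it alone.

How it is judged:
On the way, in this order (a step that is already met when the one before it is completed fails the run):
1. the bin is swung forward at least 0.38 rad (value of joint bin above 0.38 rad), for 0.1 s.
2. the jar stands upright in the bay, let go (x of jar in the frame of bay between -0.02 and 0.02 m and y of jar in the frame of bay between -0.02 and 0.02 m and z of jar in the frame of bay below 0.006 m and angle between jar's own z axis and vertical below 0.1 rad and contact force between the fingers and jar below 0.1 N), for 0.2 s.
3. the bin is swung fully home (value of joint bin below 0.05 rad), for 0.2 s.
4. the bay rests in the click at the third mark (90 degrees clockwise of the pointer) (value of joint turntable between 1.49 and 1.65 rad and contact force between the fingers and turntable below 0.1 N), for 0.2 s.
At the end, for the whole second after the job is handed in: The jar stands upright (within 0.1 rad) and still in the bay, its centre within 20 mm of the bay's centre each way, on the bay floor; the bin is home (below 0.05 rad); the turntable rests in the click 90 degrees clockwise of the zero pointer (within 0.08 rad) (x of jar in the frame of bay between -0.02 and 0.02 m and y of jar in the frame of bay between -0.02 and 0.02 m and z of jar in the frame of bay below 0.006 m and angle between jar's own z axis and vertical below 0.1 rad and linear speed of jar below 0.02 m/s and value of joint bin below 0.05 rad and value of joint turntable between 1.49 and 1.65 rad); the robot touches nothing.
It fails at once if the jar is dropped or thrown (moving faster than 0.9 m/s while not held) (linear speed of jar above 0.9 m/s and contact force between the fingers and jar below 0.1 N).
It fails at once if a bystander is disturbed (moved more than 30 mm) (distance of any of flour_shaker, portion_cup, portion_cup_b from where it was at the start of the episode above 0.03 m).
It also fails if it takes over 72 s, if anything falls off the work surface, if the arm or the gripper's body presses on something with over 40 N, if the wrist force passes 120 N, or if a joint passes its speed limit or range.

### The arm

A 6-joint arm with a two-finger parallel gripper is mounted at the origin on a cart in front of the work surface, level with it; the furniture and walls round the work are solid. World frame = base frame: x ahead of the robot, y to its left, z up, the work surface at z = 0. Lengths are in m, angles in rad, forces in N, time in s.
With the tool pointing down it reaches from about 0.375 to 0.975 m from the base axis. Payload 3.8 kg.
Tool frame: the origin (TCP) lies at the very end of the fingers, on their centre line; the grasp point (between the pads) lies 19 mm behind it; z points along the fingers, y is the line along which they close (so a half turn about z gives the same grasp; the last joint's range is limited). The gripper opens to 88 mm and grips with 3 to 60 N. Pads are 18 mm wide; open, the fingers measure 123 mm over their backs; the gripper's body (75 mm by 187 mm) begins 45 mm behind the grasp point.
Start: joints at [1.134, 0.264, 1.604, -0, 1.274, -0.037], TCP at [0.263, 0.622, 0.239] pointing down, gripper open.
Joint ranges: [-2.63, 2.63], [-0.94, 2.18], [0.31, 2.57], [-1.31, 4.45], [0, 2.66], [-2.55, 2.55]. Speed limits (rad/s): [2.57, 2.57, 3.14, 3.14, 3.14, 3.14].

### API

Orientations are given as a unit quaternion [w, x, y, z].
In Python, from bench import bot gives the robot as it stands. Calls block until the motion is done:
- bot.move_pose(position, orientation): joint-space move of the TCP to a pose.
- bot.movel(position, orientation=None, max_speed=0.15, contact_N=None): straight line of the TCP; orientation=None keeps the orientation; max_speed is the mean speed in m/s. With contact_N (N) it stops when the force on the tool has changed by that much, and returns True; else False.
- bot.move_joints(angles): joint-space move.
- bot.grip(opening, strength=None): finger opening in m; strength is the grip in N (None keeps the last); returns when the fingers have stopped.
- bot.hold(seconds).
- bot.inverse_kinematics(position, orientation): joint angles nearest the present ones, or None.
- bot.get_obs(): the state.
- bot.get_image(name): name is "scene" or "side" or "wrist"; returns a dict with "image" (400x640x3 uint8, red, green, blue), "mtx" (3x3 intrinsics, pixels), "world_to_cam" (4x4, takes a point from world to camera coordinates); the wrist camera has in their place "T_tool_cam" (4x4, takes a point from camera to tool coordinates, whose origin is the TCP and whose axes are the flange's). Camera axes: x right, y down, z forward; pixel columns grow to the right and rows downward; lengths in m; the calibration is good to about 2 mm. A picture is of the moment at which its call begins: read the wrist's pose just before it. There is no depth.
A pose or a line that the arm cannot do raises bot.MotionError and nothing moves.
- bot.close_job(): hands the job in; it is judged then, once.
Trained networks look in the newest picture that a camera, given by its name, has taken for a name from the list of things; names that differ only in an ending like _2 or _b are one class to them, and where a whole thing is asked for, a point or a joint stands for the part that bears it (a point fixed in the world has none). Each returns a list of dicts, best first, with "score" (0 to 1); they miss things now and then, are a little off and sometimes report something else, mostly with a low value. They report only what shows in the picture. A call takes as long as a camera call.
- bot.silhouettes(camera, target): "pixels" (400x640 bool, what is visible of it).
- bot.tip_of(camera, target): "at" ([x, y, z] in m, in the coordinates of the camera as it stood for that picture, good to about 4 mm: a listed point, or the origin of a listed thing).
The state is a dict: "time_s": time; "qpos": joint angles; "joint_vel": joint speeds; "effort": joint torques, N m; "tcp_pos": TCP position; "eef_rot": TCP orientation; "wrist_force": force on the tool from outside, world axes, zero at the start; "torque": the same for the moment, N m; "grip_width": finger opening in m; "finger_force": force on a finger pad.
Only numpy, scipy, OpenCV 4.12 (cv2) and the standard library are available. Lean on these libraries where they do the work, as an engineer would, in place of code of your own. Each camera call takes 0.05 s, during which the arm holds its last target. There are 200 camera calls.

## Working session

There is one attempt and no reset: what is moved stays moved. The work goes in short steps, each a Python script; the robot and the scene stay as the last script left them, time stands still between calls to the robot, and variables do not carry over. Pictures are saved under pics/ and viewed, at most 10 in all, crops included, and the job is handed in when it is done.

```bash
ls; mkdir -p pics; cat > h.py <<'E'
from bench import bot
import numpy as np, cv2
from scipy.spatial.transform import Rotation as R
def quat(M):
    q=R.from_matrix(M).as_quat(); return [q[3],q[0],q[1],q[2]]
def rot(q): return R.from_quat([q[1],q[2],q[3],q[0]]).as_matrix()
def cam(name):
    o=bot.get_obs(); im=bot.get_image(name)
    if name=="wrist":
        T=np.eye(4); T[:3,:3]=rot(o["eef_rot"]); T[:3,3]=o["tcp_pos"]
        W=T@im["T_tool_cam"]
    else: W=np.linalg.inv(im["world_to_cam"])
    return im,W
def find(name,target,W,n=1):
    r=bot.tip_of(name,target)
    return [(np.round(W[:3,:3]@np.array(d["at"])+W[:3,3],4),round(d["score"],2)) for d in r[:n]]
def save(im,f): cv2.imwrite("pics/"+f,cv2.cvtColor(im["image"],cv2.COLOR_RGB2BGR))
E
cat > a.py <<'E'
from h import *
for c in ["scene","side","wrist"]:
    im,W=cam(c); save(im,c+"0.png"); print(c)
    for t in "stand bay post zero_pointer third_mark rack bin_handle bin_hinge jar flour_shaker portion_cup".split():
        print(t,find(c,t,W,2))
print(bot.get_obs())
E
python3 a.py
```

```text
pics
scene
stand [(array([ 0.5625, -0.197 , -0.0034]), 0.61)]
bay [(array([ 0.5983, -0.1434,  0.0443]), 0.92)]
post [(array([ 0.5166, -0.2648,  0.1234]), 0.9), (array([ 0.6924, -0.2059,  0.0367]), 0.58)]
zero_pointer [(array([ 0.5733, -0.0528,  0.0402]), 0.58)]
third_mark [(array([ 0.6919, -0.2056,  0.0351]), 0.95)]
rack [(array([ 0.5777,  0.2281, -0.0015]), 0.96), (array([ 5.625e-01, -1.962e-01,  5.000e-04]), 0.49)]
bin_handle [(array([0.4797, 0.1617, 0.133 ]), 0.74)]
bin_hinge [(array([0.5264, 0.1633, 0.0195]), 0.89)]
jar [(array([0.5591, 0.269 , 0.0283]), 0.78)]
flour_shaker [(array([ 0.6706, -0.0072, -0.0017]), 0.59)]
portion_cup [(array([0.4035, 0.0067, 0.002 ]), 0.67), (array([ 5.329e-01,  2.400e-03, -4.000e-04]), 0.55)]
side
stand [(array([ 5.666e-01, -1.957e-01,  4.000e-04]), 0.66)]
bay [(array([ 0.5975, -0.1496,  0.0456]), 0.67)]
post [(array([ 0.5145, -0.2729,  0.124 ]), 0.75)]
zero_pointer [(array([ 0.5768, -0.0537,  0.0411]), 0.59)]
third_mark [(array([ 0.6944, -0.2058,  0.0349]), 0.85)]
rack [(array([0.5831, 0.2293, 0.0026]), 0.89)]
bin_handle [(array([0.4801, 0.1643, 0.
[... 489 characters left out ...]
[]
{'time_s': 1.8, 'qpos': array([ 1.13410266e+00,  2.63894280e-01,  1.60401182e+00,  2.08946564e-05,
        1.27372445e+00, -3.68984347e-02]), 'joint_vel': array([-0.00033094,  0.00054036,  0.00103131,  0.00010363,  0.00058744,
       -0.00118564]), 'effort': array([ 1.81019957e-03, -5.02033174e+01, -3.57252073e+01,  7.28840777e-02,
        1.83256884e-02, -3.16893238e-05]), 'tcp_pos': array([0.26271645, 0.62175499, 0.23870318]), 'eef_rot': array([-1.41560802e-05,  1.98571985e-01,  9.80086305e-01, -1.60765877e-05]), 'wrist_force': array([ 0.01972951, -0.29357244,  0.03226456]), 'torque': array([-0.01019561, -0.02110962, -0.01335352]), 'finger_force': 0.0, 'grip_width': 0.08841026293468673}
```

View pics/scene0.png

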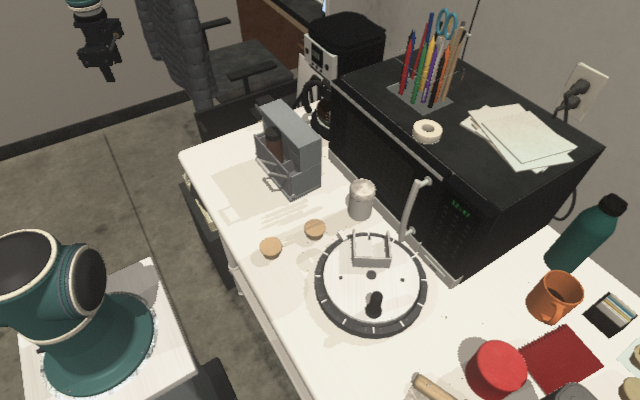

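View pics/side0.png

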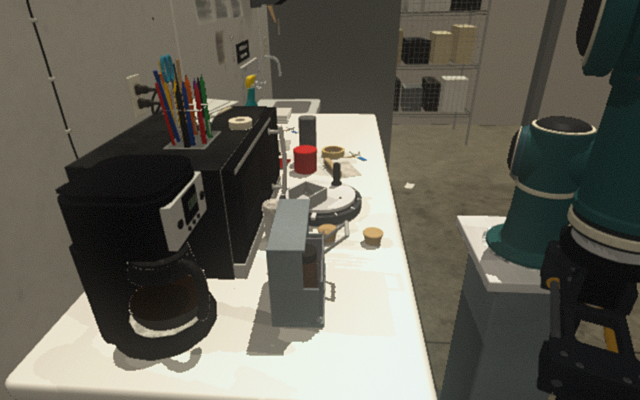

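The scene picture shows the rack at about (290,150), the stand at (370,285) with its bay at (372,250) and post at (375,303), and the cups at (271,246) and (315,229). The shaker is at (361,200), and the microwave handle rises behind the stand from (402,238) to (425,182). The side view agrees. From these the turntable is at about +30°, so it needs two more clicks. Next I'll move to the handle's pre-grasp and look from close up.

```bash
cat >> h.py <<'E'
def ori(tilt,yaw,close):
    """tool z tilted from down towards heading yaw; close 'f' = fingers close fore-aft, 's' = sideways"""
    s,c=np.sin(tilt),np.cos(tilt); z=np.array([s,0,-c])
    y=np.array([c,0,s]) if close=='f' else np.array([0,1.,0]) if close=='s' else np.array([0,-1.,0])
    M=np.column_stack([np.cross(y,z),y,z])
    return quat(R.from_euler('z',yaw).as_matrix()@M)
E
cat > b.py <<'E'
from h import *
im=bot.get_image("scene"); W=np.linalg.inv(im["world_to_cam"])
for px in [(402,238),(425,182),(415,182)]:
    d=W[:3,:3]@np.linalg.solve(im["mtx"],[px[0],px[1],1]); o=W[:3,3]
    print(px,[np.round(o+d*(h-o[2])/d[2],3) for h in (0,.1,.2)])
for t in (.4,.6,.8):
    for p in ([.48,.163,.135],[.43,.163,.10],[.38,.163,.25]): print(t,p,bot.inverse_kinematics(p,ori(t,0,'f')))
q=ori(.7,0,'f'); 
bot.move_pose([.36,.19,.26],q)
im,W=cam("wrist"); save(im,"w1.png"); print(im["T_tool_cam"])
for t in "rack bin_handle bin_hinge jar".split(): print(t,find("wrist",t,W,2))
print(bot.get_obs()["time_s"])
E
python3 b.py
```

```text
(402, 238) [array([ 0.716, -0.137, -0.   ]), array([ 0.657, -0.181,  0.1  ]), array([ 0.598, -0.225,  0.2  ])]
(425, 182) [array([ 0.904, -0.02 ,  0.   ]), array([ 0.822, -0.078,  0.1  ]), array([ 0.74 , -0.136,  0.2  ])]
(415, 182) [array([ 0.879, -0.004,  0.   ]), array([ 0.8  , -0.064,  0.1  ]), array([ 0.721, -0.124,  0.2  ])]
0.4 [0.48, 0.163, 0.135] [ 0.37368499 -0.18224457  2.32343916 -0.24056593  0.63933784  0.54095724]
0.4 [0.43, 0.163, 0.1] [ 0.42777165 -0.23007645  2.43567708 -0.29507263  0.58897815  0.64512347]
0.4 [0.38, 0.163, 0.25] [ 0.49828125 -0.52190403  2.32593428 -0.22395779  0.99358925  0.58820806]
0.6 [0.48, 0.163, 0.135] [ 0.43988077 -0.25514695  2.44869126 -0.5732963   0.45926612  0.89512531]
0.6 [0.43, 0.163, 0.1] [ 0.51430384 -0.29550121  2.55464804 -0.70702796  0.44184432  1.09398949]
0.6 [0.38, 0.163, 0.25] [ 0.61436437 -0.63246754  2.43958523 -0.43833123  0.87395058  0.81947162]
0.8 [0.48, 0.163, 0.135] [ 0.51768738 -0.27968469  2.56446435 -1.2490359   0.38353762  1.60343834]
0.8 [0.43, 0.163, 0.1] None
0.8 [0.38, 0.163, 0.25] [ 0.75820765 -0.71217213  2.55280643 -0.74703128  0.8124418   1.15034072]
[[ 5.91712055e-04 -9.57179843e-01 -2.89493348e-01  7.51508780e-02]
 [ 9.99999770e-01  6.62751029e-04 -1.47360925e-04 -7.02900129e-04]
 [ 3.32912922e-04 -2.89493194e-01  9.57180014e-01 -1.46078134e-01]
 [ 0.00000000e+00  0.00000000e+00  0.00000000e+00  1.00000000e+00]]
rack [(array([ 0.579 ,  0.2316, -0.001 ]), 0.58)]
bin_handle [(array([0.4854, 0.1597, 0.1332]), 0.6)]
bin_hinge [(array([0.5276, 0.1674, 0.0181]), 0.61)]
jar [(array([ 0.5303, -0.0064, -0.003 ]), 0.68)]
3.7167
```

View pics/w1.png

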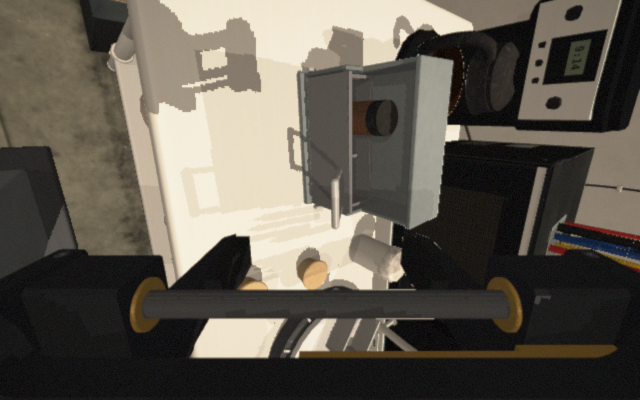

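The wrist picture shows the handle bar at about (337,200), lying parallel to world y. The rack front is at column 305 with almost no yaw, and the jar is at (375,118). Next I'll grip the handle and swing the bin out along its arc.

```bash
cat > c.py <<'E'
from h import *
t=.5; q=ori(t,0,'f'); z=np.array([np.sin(t),0,-np.cos(t)])
H=np.array([.481,.162,.134]); C=H-np.array([-.05,0,.115])
bot.grip(.045,20)
bot.move_pose(H+z*(.010-.10),q)
print("contact",bot.movel(H+z*.010,q,.12,contact_N=8))
w=bot.grip(0,20); o=bot.get_obs(); print(w,o["grip_width"],o["finger_force"],o["wrist_force"])
for a in np.linspace(.1,.48,5):
    P=C+np.array([-.05*np.cos(a)-.115*np.sin(a),0,.115*np.cos(a)-.05*np.sin(a)])
    bot.movel(P+z*.010,q,.06); o=bot.get_obs(); print(round(a,2),np.round(o["wrist_force"],1),round(o["grip_width"],4),round(o["finger_force"],1))
im,W=cam("scene"); save(im,"s2.png")
for t in "bin_handle bin_hinge jar".split(): print(t,find("scene",t,W,2))
im,W=cam("side"); save(im,"d2.png")
for t in "bin_handle bin_hinge jar".split(): print(t,find("side",t,W,2))
print(o["time_s"],o["tcp_pos"])
E
python3 c.py
```

```text
contact False
False 0.009178400083271839 19.96176302433014 [ 0.32019338 -1.16024253  1.78871585]
0.1 [ 0.5 -3.5  4.6] 0.0096 20.0
0.2 [-2.8 -4.2  3.7] 0.0087 20.1
0.29 [-1.  -4.2  1.8] 0.0092 20.0
0.38 [ 1.  -4.5 -0.1] 0.009 20.0
0.48 [ 2.2 -4.5 -1.1] 0.0092 19.9
bin_handle []
bin_hinge [(array([0.5282, 0.1657, 0.0198]), 0.91), (array([ 0.4036,  0.0052, -0.0016]), 0.73)]
jar [(array([0.5521, 0.265 , 0.0411]), 0.57)]
bin_handle [(array([0.4315, 0.1582, 0.0965]), 0.89)]
bin_hinge [(array([0.5302, 0.1646, 0.021 ]), 0.82)]
jar [(array([0.5536, 0.262 , 0.0417]), 0.9), (array([ 0.5656, -0.1944, -0.0014]), 0.47)]
8.4 [0.43805301 0.16176133 0.08871837]
```

```bash
cat > d.py <<'E'
from h import *
t=.5; q=ori(t,0,'f'); z=np.array([np.sin(t),0,-np.cos(t)])
bot.grip(.045); o=bot.get_obs()
bot.movel(o["tcp_pos"]-z*.13,q,.2)
a=.48; u=np.array([-np.sin(a),0,np.cos(a)]); J=np.array([.5525,.2635,.040])
for k in ('s','s2'): print(k,[bot.inverse_kinematics(J+u*h,ori(a,0,k)) for h in (.076,.2)])
k='s' if bot.inverse_kinematics(J+u*.2,ori(a,0,'s')) is not None else 's2'
bot.grip(.085)
bot.move_pose(J+u*.19,ori(a,0,k))
im,W=cam("wrist"); save(im,"w3.png")
for t in "bin_handle bin_hinge jar".split(): print(t,find("wrist",t,W,2))
im,W=cam("side"); save(im,"d3.png")
for t in "bin_handle jar".split(): print(t,find("side",t,W,2))
print(bot.get_obs()["time_s"])
E
python3 d.py
```

```text
s [array([ 0.57566868,  0.00821298,  2.23676749, -0.50839382,  0.54268999,
       -0.60323795]), array([ 0.6537154 , -0.22861903,  2.21768357, -0.40139835,  0.8020267 ,
       -0.68700321])]
s2 [array([ 0.57566868,  0.00821298,  2.23676749, -0.50839382,  0.54268999,
        2.53835471]), array([ 0.6537154 , -0.22861903,  2.21768357, -0.40139835,  0.8020267 ,
        2.45458945])]
bin_handle [(array([0.4319, 0.1578, 0.0984]), 0.93), (array([ 0.5795,  0.2304, -0.0007]), 0.24)]
bin_hinge [(array([0.5338, 0.169 , 0.017 ]), 0.76), (array([ 0.578 ,  0.2312, -0.0006]), 0.44)]
jar [(array([0.5546, 0.2623, 0.041 ]), 0.83)]
bin_handle [(array([0.433 , 0.1564, 0.096 ]), 0.78)]
jar [(array([0.5562, 0.2635, 0.0399]), 0.63)]
12.65
```

View pics/w3.png

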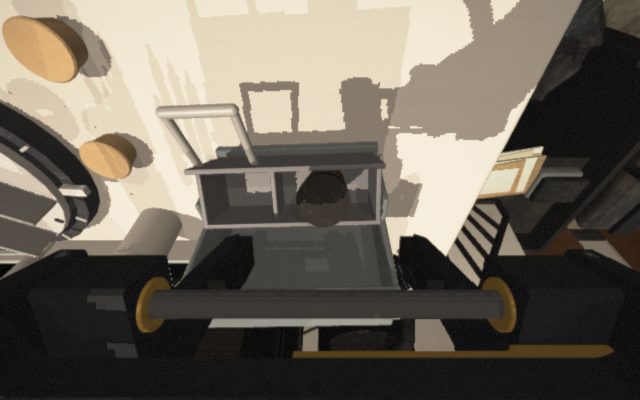

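View pics/d3.png

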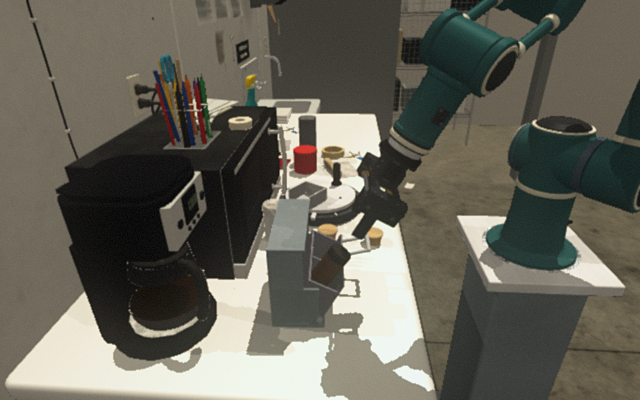

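The wrist picture shows the lid at about (322,198) in the tilted bin's +y compartment, midway between the open fingers. The side picture confirms the jar leaning out, clear of the rack top. I'll grasp it along its axis and lift.

```bash
cat > e.py <<'E'
from h import *
a=.48; u=np.array([-np.sin(a),0,np.cos(a)]); J=np.array([.5538,.2633,.0405]); q=ori(a,0,'s')
T=J+u*.074
bot.movel(J+u*.13,q,.15)
print("contact",bot.movel(T,q,.08,contact_N=8))
f0=bot.get_obs()["wrist_force"]
bot.grip(0,30); o=bot.get_obs(); print(o["grip_width"],o["finger_force"],o["wrist_force"]-f0)
P=o["tcp_pos"]
bot.movel(P+u*.125,q,.1); o=bot.get_obs(); print(o["grip_width"],o["finger_force"],o["wrist_force"]-f0)
print([bot.inverse_kinematics(p,ori(0,0,'s')) is not None for p in ([.48,.2,.28],[.5985,-.146,.28],[.5985,-.146,.12])])
bot.movel([.48,.2,.28],ori(0,0,'s'),.12)
for c in ("scene","side"):
    im,W=cam(c); save(im,c+"4.png"); print(c,find(c,"jar",W,1),find(c,"bay",W,1),find(c,"bin_handle",W,1))
print(bot.get_obs()["time_s"])
E
python3 e.py
```

```text
contact False
0.04376549273891888 29.98705623185714 [-1.04658894  0.56463382  1.82943289]
0.044253630768387286 29.995055789217986 [ 0.55786865 -1.04995998 -1.3052255 ]
[True, True, True]
scene [(array([0.4758, 0.2015, 0.2062]), 0.81)] [(array([ 0.6728, -0.0071,  0.0011]), 0.75)] [(array([0.4347, 0.1615, 0.0948]), 0.97)]
side [(array([0.4819, 0.1996, 0.2072]), 0.91)] [(array([ 0.5962, -0.1466,  0.0457]), 0.64)] [(array([0.4327, 0.1597, 0.0961]), 0.75)]
17.45
```

```bash
cat > f.py <<'E'
from h import *
q=ori(0,0,'s'); B=np.array([.5985,-.146,0])
bot.movel(B+[0,0,.27],q,.2)
bot.movel(B+[0,0,.145],q,.12)
for c in ("scene","side"):
    im,W=cam(c); save(im,c+"5.png"); print(c,find(c,"jar",W,1),find(c,"bay",W,1))
print("contact",bot.movel(B+[0,0,.110],q,.03,contact_N=2.5))
o=bot.get_obs(); print(o["tcp_pos"],o["wrist_force"],o["time_s"])
E
python3 f.py
```

```text
scene [(array([ 0.5971, -0.1426,  0.0738]), 0.72)] [(array([ 0.599 , -0.1421,  0.0441]), 0.63)]
side [(array([ 0.5993, -0.1461,  0.0754]), 0.56)] [(array([ 0.598 , -0.1472,  0.045 ]), 0.84)]
contact True
[ 0.5986262  -0.1459276   0.11975073] [0.07728698 0.46587082 4.57355521] 21.7417
```

```bash
cat > g.py <<'E'
from h import *
bot.grip(.06); bot.grip(.085); bot.hold(.2)
o=bot.get_obs(); print(o["finger_force"],o["wrist_force"])
bot.movel([.5985,-.146,.26],None,.15)
im,W=cam("wrist"); print(find("wrist","jar",W),find("wrist","bay",W),find("wrist","post",W))
for c in ("scene","side"):
    im,W=cam(c); save(im,c+"6.png"); print(c,find(c,"jar",W,1),find(c,"bay",W,1))
a=cv2.imread("pics/scene6.png")[180:360,240:520]; b=cv2.imread("pics/side6.png")[90:270,200:480]
cv2.imwrite("pics/m6.png",cv2.resize(np.vstack([a,b]),None,fx=1.6,fy=1.6))
print(bot.get_obs()["time_s"])
E
python3 g.py
```

```text
0.0 [ 0.03616145 -0.10966289  1.01637801]
[(array([ 0.5982, -0.1479,  0.0429]), 0.83)] [(array([ 0.5994, -0.1481,  0.0458]), 0.83)] [(array([ 0.513 , -0.2661,  0.1188]), 0.92)]
scene [(array([ 0.5965, -0.1426,  0.0432]), 0.91)] [(array([ 0.5998, -0.1444,  0.0455]), 0.69)]
side [(array([ 0.6007, -0.1476,  0.0482]), 0.82)] []
24.5167
```

View pics/m6.png

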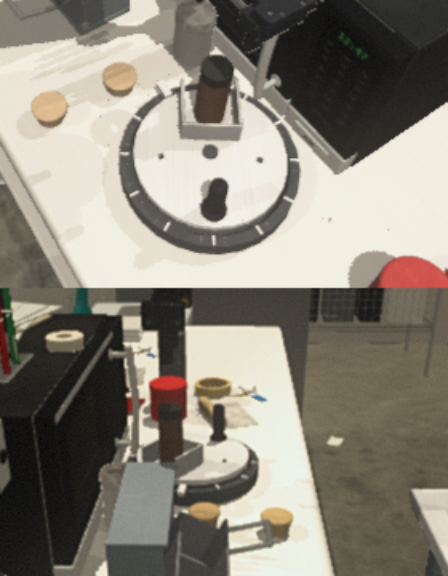

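The jar stands upright and centred in the bay, at about (213,88) in the upper crop. The bystanders haven't moved. Next I'll swing the bin home.

```bash
cat > i.py <<'E'
from h import *
t=.5; q=ori(t,0,'f'); z=np.array([np.sin(t),0,-np.cos(t)])
H=np.array([.481,.160,.134]); C=H-np.array([-.05,0,.115])
def P(a): return C+np.array([-.05*np.cos(a)-.115*np.sin(a),0,.115*np.cos(a)-.05*np.sin(a)])+z*.010
bot.movel([.5,-.08,.33],None,.25)
bot.move_pose(P(.48)-z*.13,q); bot.grip(.045,20)
print("contact",bot.movel(P(.48),q,.12,contact_N=8))
bot.grip(0,20); o=bot.get_obs(); print(o["grip_width"],o["wrist_force"])
for a in (.4,.3,.2,.1,.04): bot.movel(P(a),q,.06); print(a,np.round(bot.get_obs()["wrist_force"],1))
for a in (.0,-.04,-.08,-.12):
    c=bot.movel(P(a),q,.03,contact_N=15); print(a,c,np.round(bot.get_obs()["wrist_force"],1))
    if c: break
print(bot.get_obs()["tcp_pos"]-z*.010,bot.get_obs()["grip_width"])
for c in ("scene","side"):
    im,W=cam(c); print(c,find(c,"bin_handle",W,1),find(c,"bin_hinge",W,1))
print(bot.get_obs()["time_s"])
E
python3 i.py
```

```text
contact False
0.009351159646607524 [-2.4117332   0.15413183  3.29976831]
0.4 [-3.6  0.8  4.7]
0.3 [-2.6  1.5  3.4]
0.2 [-0.   3.8  2.1]
0.1 [0.9 5.8 1.2]
0.04 [0.7 4.  1.7]
0.0 False [0.1 6.8 0.9]
-0.04 True [-4.1  1.1  5.6]
[0.48176908 0.16012809 0.13382468] 0.008719031294913105
scene [(array([0.4826, 0.1639, 0.1341]), 0.74)] [(array([0.5252, 0.1653, 0.0198]), 0.7)]
side [] [(array([0.5272, 0.1663, 0.0205]), 0.67)]
32.4583
```

```bash
cat > j.py <<'E'
from h import *
t=.5; q=ori(t,0,'f'); z=np.array([np.sin(t),0,-np.cos(t)])
p=bot.get_obs()["tcp_pos"]
print(bot.movel(p+np.array([.012,0,.005]),q,.03,contact_N=25), bot.get_obs()["tcp_pos"]-p, bot.get_obs()["wrist_force"])
bot.grip(.04); p=bot.get_obs()["tcp_pos"]; bot.movel(p-z*.13,q,.2)
im,W=cam("wrist"); save(im,"w7.png"); print(find("wrist","bin_handle",W,1),find("wrist","bin_hinge",W,1))
for c in ("scene","side"):
    im,W=cam(c); save(im,c+"7.png"); print(c,find(c,"bin_handle",W,1),find(c,"bin_hinge",W,1),find(c,"jar",W,1),find(c,"post",W,1))
a=cv2.imread("pics/scene7.png")[80:280,220:480]; b=cv2.imread("pics/side7.png")[150:350,220:480]
cv2.imwrite("pics/m7.png",cv2.resize(np.hstack([a,b]),None,fx=1.5,fy=1.5))
print(bot.get_obs()["time_s"])
E
python3 j.py
```

```text
True [ 0.00027815 -0.00058939 -0.00060799] [-3.27162987  0.65274946  5.53219683]
[] [(array([0.5297, 0.1666, 0.018 ]), 0.94)]
scene [(array([0.4807, 0.1635, 0.1328]), 0.71)] [(array([ 0.5963, -0.1438,  0.0449]), 0.73)] [(array([ 0.5971, -0.1439,  0.0483]), 0.79)] [(array([ 0.5153, -0.2663,  0.1159]), 0.69)]
side [(array([0.479 , 0.1654, 0.1335]), 0.83)] [(array([0.533 , 0.1674, 0.0183]), 0.72)] [(array([ 0.5998, -0.1486,  0.0448]), 0.63)] [(array([ 0.5143, -0.2707,  0.1196]), 0.68)]
34.7917
```

View pics/m7.png

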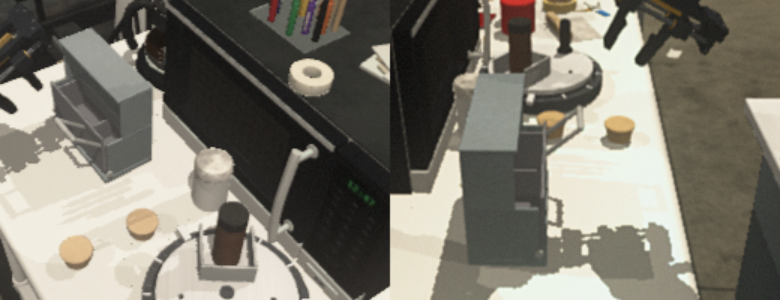

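The bin is fully home: the handle estimate matches the starting one, and it met the hard stop. The jar is still upright. Next I'll grip the post and turn the stand +60°.

```bash
cat > k.py <<'E'
from h import *
C=np.array([.5642,-.1967,.088])
def pose(th,k):   # th: turntable angle
    b=np.radians(4.1)+th+np.pi
    return C+.086*np.array([np.sin(b),np.cos(b),0]), ori(0,np.pi/2-(b-np.pi),k)
p,_=pose(np.pi/6,'s'); print(p)
for k in ('s','s2'):
    J=[bot.inverse_kinematics(*pose(t,k)) for t in (np.pi/6,np.pi/2)]; print(k,J)
    if all(j is not None and abs(j[5])<2.4 for j in J): break
bot.grip(.075)
p,q=pose(np.pi/6,k)
bot.movel([.40,.05,.32],None,.25)
bot.move_pose(p+[0,0,.14],q)
im,W=cam("wrist"); print(find("wrist","post",W),find("wrist","jar",W))
print("contact",bot.movel(p,q,.12,contact_N=6))
bot.grip(0,20); o=bot.get_obs(); print(o["grip_width"],o["finger_force"],o["wrist_force"])
for th in np.radians(np.arange(38,91.,8).tolist()+[90]):
    bot.movel(*pose(th,k),.06); o=bot.get_obs(); print(round(np.degrees(th)),np.round(o["wrist_force"],1))
for c in ("scene","side"):
    im,W=cam(c); save(im,c+"8.png"); print(c,find(c,"bay",W,1),find(c,"post",W,1),find(c,"jar",W,1))
print(o["time_s"])
E
python3 k.py
```

```text
[ 0.51598505 -0.26791319  0.088     ]
s [None, array([-4.27404741e-01,  1.09680918e-01,  2.08618524e+00, -4.44089210e-16,
        9.45726495e-01, -1.92664257e+00])]
s2 [array([-5.21751619e-01,  2.27304669e-01,  1.94671047e+00, -4.44089210e-16,
        9.67577519e-01,  7.34056558e-02]), array([-4.27404741e-01,  1.09680918e-01,  2.08618524e+00, -4.44089210e-16,
        9.45726495e-01,  1.21495009e+00])]
[(array([ 0.5144, -0.2699,  0.1171]), 0.81)] [(array([ 0.5996, -0.1479,  0.0502]), 0.88)]
contact False
0.02314137942533366 20.001900787465274 [-1.36622638  0.72198266  2.17215731]
38 [ 0.6 -0.5 -1.3]
46 [-0.6  0.  -0.5]
54 [-0.7  1.5  1. ]
62 [-0.1 -1.8 -0.9]
70 [-0.4 -0.7 -1.3]
78 [-1.   0.8  0. ]
86 [-0.9  2.   0.2]
90 [-0.1  3.   0.4]
scene [(array([ 0.6249, -0.1989,  0.0487]), 0.86)] [(array([ 0.4785, -0.1884,  0.1171]), 0.6)] [(array([ 0.6205, -0.2002,  0.0465]), 0.96)]
side [(array([ 0.6263, -0.2   ,  0.0448]), 0.71)] [(array([ 0.4773, -0.1962,  0.1216]), 0.78)] [(array([ 0.627 , -0.2031,  0.0454]), 0.67)]
42.4917
```

```bash
cat > l.py <<'E'
from h import *
bot.grip(.075); p=bot.get_obs()["tcp_pos"]; print(bot.get_obs()["finger_force"])
bot.movel(p+[0,0,.16],None,.12); bot.movel(p+[-.06,.10,.24],None,.2); bot.hold(.4)
for c in ("scene","side"):
    im,W=cam(c); save(im,c+"9.png"); print(c,*[(t,find(c,t,W,2)) for t in "bay post third_mark jar bin_handle flour_shaker portion_cup".split()])
a=cv2.imread("pics/scene9.png")[80:350,200:470]; b=cv2.imread("pics/side9.png")[90:360,210:480]
cv2.imwrite("pics/m9.png",cv2.resize(np.hstack([a,b]),None,fx=1.45,fy=1.45))
print(bot.get_obs()["time_s"])
E
python3 l.py
```

```text
0.0
scene ('bay', [(array([ 0.6235, -0.2006,  0.0444]), 0.79)]) ('post', [(array([ 0.4778, -0.1874,  0.1173]), 0.61)]) ('third_mark', [(array([ 0.6929, -0.2102,  0.0353]), 0.58)]) ('jar', [(array([ 0.6229, -0.2003,  0.0449]), 0.95)]) ('bin_handle', [(array([0.4779, 0.1606, 0.1327]), 0.79)]) ('flour_shaker', [(array([ 0.673 , -0.0051, -0.0013]), 0.62), (array([ 0.4773, -0.1918,  0.1204]), 0.25)]) ('portion_cup', [(array([0.404 , 0.0055, 0.0014]), 0.71), (array([ 0.5315, -0.0043,  0.001 ]), 0.58)])
side ('bay', [(array([ 0.6224, -0.1995,  0.0463]), 0.65), (array([ 0.6935, -0.2077,  0.0339]), 0.34)]) ('post', [(array([ 0.4786, -0.1922,  0.1204]), 0.96)]) ('third_mark', [(array([ 0.6971, -0.2061,  0.0377]), 0.6), (array([ 5.660e-01, -1.988e-01, -2.000e-04]), 0.26)]) ('jar', [(array([ 0.6276, -0.204 ,  0.0458]), 0.97)]) ('bin_handle', [(array([0.4806, 0.1634, 0.134 ]), 0.85)]) ('flour_shaker', [(array([ 0.67  , -0.0115, -0.0015]), 0.66)]) ('portion_cup', [(array([4.094e-01, 3.000e-03, 4.000e-04]), 0.81), (array([ 0.5322, -0.0032, -0.0007]), 0.75)])
47.3167
```

View pics/m9.png

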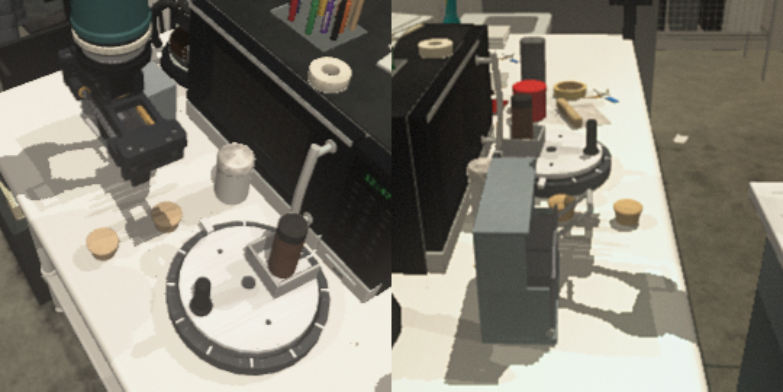

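The crop shows the jar upright in the bay at about (287,245). The bay is turned toward the third mark, 90° from the pointer at (205,226). The bin is home, and the shaker and cups haven't moved.

```bash
python3 -c "
from bench import bot
print(bot.close_job())"
```

```text
the job is handed in; nothing more can be done
None
```

I handed the job in at about 47 s of the 72 s limit: in the final pictures the jar stands upright in the bay at the 90° click, the bin is home, and the shaker and cups haven't moved; the judge's verdict was not shown.

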